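Index the knob jig and hold the cam lifter up

ROBOT

A 6-joint arm with a two-finger parallel gripper is mounted at the origin on the work surface. World frame = base frame: x ahead of the robot, y to its left, z up, the work surface at z = 0. Lengths are in m, angles in rad, forces in N, time in s.
With the tool pointing down it reaches from about 0.25 to 0.725 m from the base axis. Payload 4 kg.
Tool frame: the origin (TCP) lies midway between the tips of the shut fingers; the grasp point (between the pads) lies 19 mm behind it; z points along the fingers, x is the direction in which the jaws open and shut, and the axes are right-handed (so a half turn about z gives the same grasp; the last joint's range is limited). The gripper opens to 85 mm and grips with 20 to 120 N. Pads are 22 mm wide; open, the fingers measure 114 mm over their backs; the gripper's body (76 mm by 85 mm) begins 54 mm behind the grasp point. The pads swing forward as they close: fully open they stand 13 mm farther back than shut.
Start: joints at [1.319, 0.241, 0.005, 1.335, 0, 1.571], TCP at [0.125, 0.484, 0.231] pointing down, gripper open.
Joint ranges: [-2.72, 2.72], [-1.05, 1.87], [-1.09, 1.28], [-1.99, 2.15], [-1.42, 1.44], [-3.14, 3.14]. Speed limits (rad/s): [2.79, 2.79, 3.14, 3.14, 3.14, 3.14].

INTERFACE

Orientations are given as a unit quaternion [x, y, z, w].
In Python, from workcell import bot, vision, ticket gives the robot as it stands.
- The arm moves only by the tool play_rows, never from a script. Its argument "deltas" is one flat list of numbers, 5 for each row, row after row: the opening, from 0 (shut) to 1 (fully open), then the shift along the tool's x, y, z in units of 60 mm (1.0 is 60 mm), then the turn about the tool's z in degrees. A call has 1 to 12 rows; each row shifts and turns the pose as measured when the row begins, along the tool's axes as they then stand; what a row does not reach is not made up. A row lasts 1/8 s, in which the tool goes at most 62.5 mm and 10.7 degrees, less where a joint would pass 70% of its speed; a pose out of reach is approached as far as the arm can. A call is refused whole if a number of a shift passes 1 or a number of a turn 10.7, either way. A call with a gripper value outside its range is refused whole. The fingers move at their own pace and stop on an object; the grip force is fixed at half the most. Time passes only in rows, so rows that do not move let the fingers close. It gives the time, the measured TCP pose, the force and the opening at its end, in the units of the state.
- bot.get_obs(): the state, without advancing time (a new reading comes with each control period).
- vision.camera(name): name is "side" or "top" or "wrist"; returns a dict with "color" (480x640x3 uint8, blue, green, red), "intrinsics" (3x3 intrinsics, pixels), "rvec" (rotation vector, rad) and "tvec" (3), from world to camera coordinates, as OpenCV has them. Camera axes: x right, y down, z forward; pixel columns grow to the right and rows downward; lengths in m; the calibration is good to about 2 mm. A picture is of the moment at which its call begins. There is no depth.
- ticket.job_done(): hands the job in, once; it reports no verdict.
The state is a dict: "clock": time; "joint_pos": joint angles; "joint_vel": joint speeds; "tau": joint torques, N m; "eef_pos": TCP position; "tool_rot": TCP orientation; "ft_force": force on the tool from outside, world axes, zero at the start; "ft_torque": the same for the moment, N m; "grip_width": finger opening in m.
Only numpy, scipy, OpenCV 4.12 (cv2) and the standard library are available. Lean on these libraries where they do the work, as an engineer would, in place of code of your own. Each camera call takes 0.05 s, during which the arm holds its last target. There are 200 camera calls.

TASK

On the jig, use the upright black handle to turn the table one station, whichever way brings the mushroom-shaped drawer knob into the empty nest's place over the lifter pin, and let it click home in its detent. Only then raise the cam lever by its black cross grip to its highest lift, standing straight up, so that the knob is pushed up from its seat in the nest, and finish while still holding the lever there: it falls back if let go. Do not touch the freshly finished knob itself, and leave the other things on the bench alone.

Things in the scene. Friction and masses are not known exactly. Their poses are not given: they have to be found in the camera images.
- jig: the whole fixture, screwed to the bench: plywood base plate 220 x 320 x 18 mm. Origin at the centre of its underside on the bench top (z = 0); x across its short side, y along its long side, z up. It does not move. In this frame: table axis at (0, 60), lifter pin axis at (0, 5), lever plane at y = -110 mm
- turret (a joint): angle of the round table about its vertical axis (rad, positive anticlockwise seen from above), 0 at the start. It clicks into sprung detents at -1.571, 0 and +1.571, stops at +-1.65; at most 0.2 N m is needed on the way to the next one, and the crest lies half-way, at 0.785 rad. Once past a crest it is drawn on by the detent. Indexed = within 0.08 of -1.571 or +1.571
- turret_axis (a point): a fixed point on the table's vertical axis, 136 mm above the bench. The table (aluminium, underside 78 mm above the bench) has three ring nests (54 mm outside, rim 95 mm above the bench) centred 55 mm from the axis; at the start they lie at the jig's -y side (empty, over the lifter), +x side and -x side, and the handle arm at the +y side
- handle (a point): grip point of the table's upright black handle: a round sleeve 16 mm in diameter, turning freely on its pin, mounted on the table 65 mm from the table axis, rising from 94 to 162 mm above the bench; this point lies on its centre line 136 mm above the bench. It goes round with the table
- knob_center (a point): centre (half-way up) of the loose turned wooden drawer knob, mushroom-shaped, 41 mm tall, foot 40 mm in diameter, cap 38 mm, 50 g. It stands in the nest on the jig's +x or -x side, foot 83 mm above the bench: bring it over the lifter without touching it
- disc_center (a point): centre of the loose plain flat wooden disc, 40 mm in diameter, 18 mm thick, in the opposite nest; not wanted
- lifter_top (a point): centre of the top of the steel lifter pin (18 mm in diameter), under the table at the jig's -y side of the table axis, 55 mm from that axis. It rises some 12 mm as the lever goes up; the last 8 mm lift the knob
- lever (a joint): angle of the cam lever about its level hinge (rad): 0 = level, towards the jig's -x side; 1.571 = straight up, where the lift is highest; more = tipped over towards +x, where the lift falls again. Stops at 0 and 2.3; starts between 0.2 and 0.45. A spring brings it back down: about 0.5 N m to raise it fully, 0.3 N m to hold it up
- lever_hinge (a point): fixed point on the lever's hinge line, 45 mm above the bench, in the plane the lever swings in. The hinge line runs along the jig's y axis, so the lever swings in the jig's x-z plane
- lever_grip (a point): centre of the black plastic cross grip at the end of the steel lever (bar 11 mm thick), 95 mm from the hinge line: a cylinder 24 mm in diameter and 32 mm long, lying along the hinge line's direction, turning freely about its own axis
- glue: white glue bottle, 56 mm in diameter, 150 mm tall, origin under its centre; bystander beyond the jig's +y end, leave alone
- screwdriver: screwdriver lying beyond the jig's -y end, origin at its underside's centre; bystander, leave alone
- offcut: piece of wood 50 x 130 x 22 mm lying beyond the jig's +x side, origin under its centre; bystander, leave alone
There are look-alikes about, which are no part of the job. Of the things like the part that bears knob_center, leave any that is purple; of the rest the larger one is meant.

How it is judged:
On the way, in this order (a step that is already met when the one before it is completed fails the run):
1. the table is indexed one station, home in its detent with the knob over the lifter pin, the lever still down ((value of joint turret above 1.49 rad or value of joint turret below -1.49 rad) and horizontal distance between knob_center and lifter_top below 0.006 m and value of joint lever below 0.7 rad), for 0.2 s.
2. the lever is held at its highest lift and the knob is raised ((value of joint turret above 1.49 rad or value of joint turret below -1.49 rad) and horizontal distance between knob_center and lifter_top below 0.006 m and value of joint lever between 1.42 and 1.72 rad and z of knob_center in the frame of jig above 0.1095 m and contact force between the fingers and lever above 1 N), for 0.3 s.
At the end, for the whole second after the job is handed in: the table is within 0.08 rad of its +90 or -90 degree detent, the knob stands upright (within 0.12 rad) within 6 mm of the lifter pin's axis and at least 6 mm above its seat, and the fingers press on the lever (over 1 N), holding it still within 0.15 rad of straight up (all of step 2 and angle between knob_center's own z axis and vertical below 0.12 rad and velocity of joint lever between -0.1 and 0.1 rad/s); the arm keeps its last pose, push and grip.
It fails at once if the lever is raised while the table is not indexed (value of joint lever above 0.9 rad and not (value of joint turret above 1.49 rad or value of joint turret below -1.49 rad)).
It fails at once if the robot touches the knob (contact force between any of the fingers, the arm and knob above 0.5 N).
It fails at once if a bystander is moved more than 20 mm or the flat disc is lifted out (distance of any of glue, screwdriver, offcut from where it was at the start of the episode above 0.02 m or z of disc_center in the frame of jig above 0.11 m).
It also fails if it takes over 48 s, if anything falls off the work surface, if the arm or the gripper's body presses on something with over 40 N, if the wrist force passes 120 N, or if a joint passes its speed limit or range.

## Working session

There is one attempt and no reset: what is moved stays moved. The work goes in short steps, Python scripts to look and compute and a tool call to move; the robot and the scene stay as the last step left them, time stands still between calls to the robot, and variables do not carry over. Pictures are saved under pics/ and viewed, about 8 in all and at most 12, crops included, and the job is handed in when it is done.

Besides the shell and the picture viewer there is one more tool, called as name(argument=value, ...), one argument or row to a line, values as JSON. play_rows: Moves the arm, as the interface text tells. Its arguments: {"type":"object","properties":{"deltas":{"type":"array"}},"required":["deltas"]}

```bash
mkdir -p pics; ls; cat > h.py <<'E'
import numpy as np, cv2
from workcell import bot, vision, ticket
def cam(n):
    c=vision.camera(n); R=cv2.Rodrigues(np.array(c["rvec"],float))[0]
    return c["color"],np.array(c["intrinsics"],float),R,np.array(c["tvec"],float).ravel()
def ray(K,R,t,u,v):
    d=R.T@np.linalg.solve(K,[u,v,1.]); return -R.T@t,d
def onz(K,R,t,u,v,z):
    o,d=ray(K,R,t,u,v); return o+d*(z-o[2])/d[2]
def proj(K,R,t,p):
    q=K@(R@np.array(p,float)+t); return q[:2]/q[2]
E
python3 - <<'E'
from h import *
for n in("top","side"):
    c,K,R,t=cam(n); cv2.imwrite(f"pics/{n}0.png",c); np.savez(f"pics/{n}0.npz",K=K,R=R,t=t); print(n,K[0,0],-R.T@t,R[2])
o=bot.get_obs();print(o["clock"],o["eef_pos"],o["tool_rot"],o["grip_width"])
E
```

```text
pics
top 514.5579914122408 [0.52173477 0.05356775 1.26726227] [ 0.0791206  -0.01428931 -0.99676263]
side 495.278424570775 [ 0.51377442 -0.60863972  0.60556304] [ 0.12504654  0.79603415 -0.59219337]
0.1 [0.12441667 0.48366169 0.23048194] [ 7.90295453e-01  6.12725161e-01 -7.78019970e-04  6.07190382e-04] 0.08529456193013595
```

View pics/top0.png

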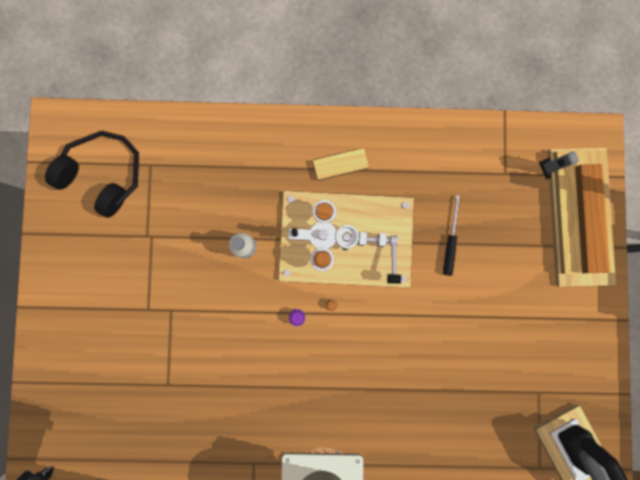

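View pics/side0.png

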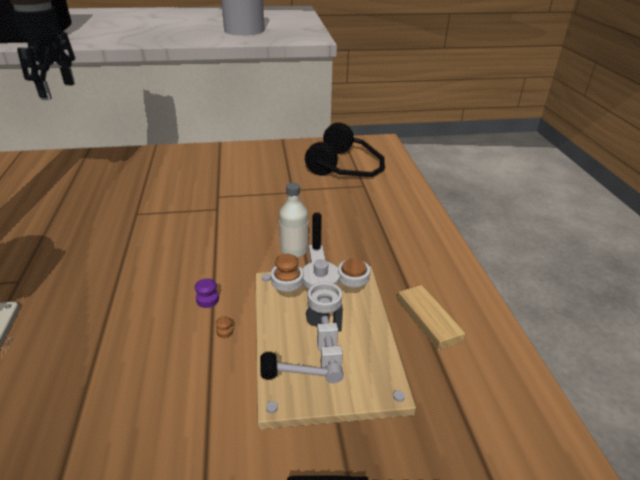

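The side view shows the table with the tall mushroom knob at (287,267), the flat disc at (354,268), the handle at (317,232) and the lever grip at (268,365). Look-alikes are the purple knob at (207,292) and the small one at (225,326). I choose the knob in the jig's -x nest, which means a +90° turn. I'll check this in a crop and measure the jig.

```bash
python3 - <<'E'
from h import *
a=cv2.imread("pics/top0.png");b=cv2.imread("pics/side0.png")
T=np.load("pics/top0.npz");S=np.load("pics/side0.npz");T=[T[k] for k in"KRt"];S=[S[k] for k in"KRt"]
hsv=cv2.cvtColor(a,cv2.COLOR_BGR2HSV); roi=hsv[180:300,265:425]
print("plate hsv",hsv[270,350],"table",hsv[300,350])
m=((roi[...,0]>17)&(roi[...,1]>60)&(roi[...,2]>120)).astype(np.uint8)
m=cv2.morphologyEx(m,cv2.MORPH_CLOSE,np.ones((5,5)));
c=max(cv2.findContours(m,0,2)[0],key=cv2.contourArea)
r=cv2.minAreaRect(cv2.convexHull(c));bx=cv2.boxPoints(r)+[265,180];print(r,bx)
P=np.array([onz(*T,u,v,.018) for u,v in bx]);print(P.round(4),P.mean(0),[np.linalg.norm(P[i]-P[i-1]) for i in range(4)])
ca=cv2.resize(a[180:300,270:430],None,fx=5,fy=5,interpolation=cv2.INTER_CUBIC)
cb=cv2.resize(b[200:420,240:420],None,fx=3,fy=3,interpolation=cv2.INTER_CUBIC)[:600]
cv2.imwrite("pics/ca.png",ca);cv2.imwrite("pics/cb.png",cb)
E
```

```text
plate hsv [ 22 106 222] table [ 15 152 188]
((81.13341522216797, 58.831668853759766), (132.08499145507812, 90.23727416992188), 2.862405300140381) [[277.92019653 280.5960083 ]
 [282.42643738 190.47132015]
 [414.34663391 197.06732941]
 [409.84039307 287.1920166 ]]
[[ 0.5054  0.1155  0.018 ]
 [ 0.7254  0.1108  0.018 ]
 [ 0.7175 -0.2135  0.018 ]
 [ 0.4969 -0.2043  0.018 ]] [ 0.61130973 -0.04788221  0.018     ] [np.float64(0.3198672221861269), np.float64(0.2201054856134322), np.float64(0.32437631987939664), np.float64(0.2208289245779689)]
```

View pics/ca.png

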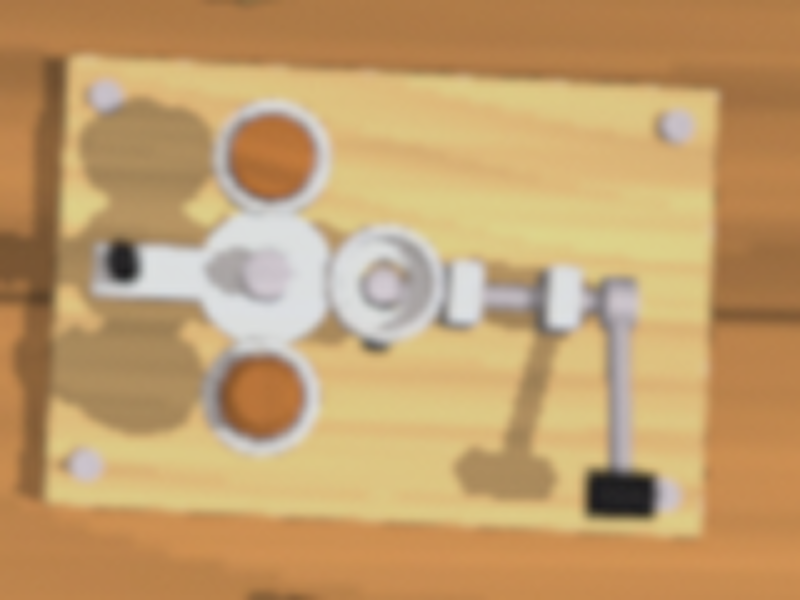

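View pics/cb.png

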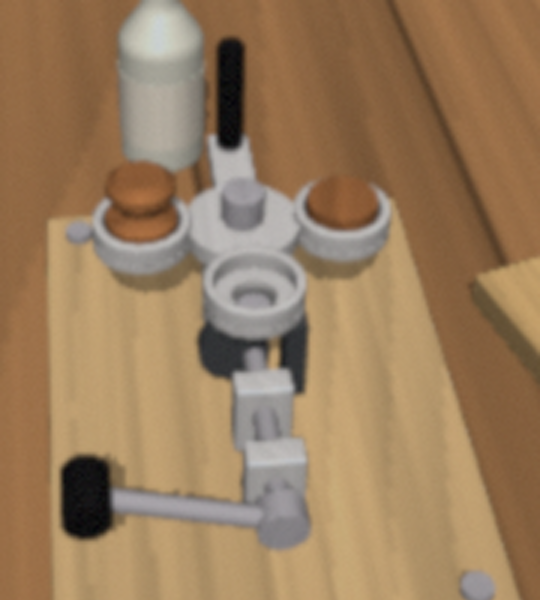

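The crop confirms it: the mushroom knob is in the -x nest at crop (140,200), the disc is opposite, the handle is at +y and the lever grip at -x. Next I refine the jig pose from features in both views.

```bash
python3 - <<'E'
from h import *
from scipy.optimize import least_squares
L=lambda n:[np.load(f"pics/{n}0.npz")[k] for k in"KRt"]
T,S=L("top"),L("side")
ct=lambda u,v:np.array([270+u/5,180+v/5])-.4; cs=lambda u,v:np.array([240+u/3,200+v/3])-.33
obs=[(T,ct(125,260),(0,125,162)),(T,ct(270,157),(55,60,95)),(T,ct(263,398),(-55,60,95)),(T,ct(385,285),(0,5,95)),
 (S,cs(231,45),(0,125,162)),(S,cs(343,212),(55,60,95)),(S,cs(141,222),(-55,60,95)),(S,cs(255,282),(0,5,95)),
 (T,ct(70,55),(-(-110),160,18)),(T,ct(720,90),(110,-160,18)),(T,ct(705,535),(-110,-160,18)),(T,ct(42,500),(-110,160,18))]
def w(q,p):
    x,y,a=q[:3];p=np.array(p)/1e3;return [x+np.cos(a)*p[0]-np.sin(a)*p[1],y+np.sin(a)*p[0]+np.cos(a)*p[1],p[2]]
f=lambda q:np.concatenate([proj(*c,w(q,p))-uv for c,uv,p in obs])
r=least_squares(f,[.611,-.048,-.027],loss="soft_l1",f_scale=1);q=r.x;print(q,f(q).reshape(-1,2).round(1).tolist())
for c,uv,n in((T,ct(621,494),"top"),(S,cs(86,497),"side")):
  for l in(.2,.3,.4): print(n,uv,l,proj(*c,w(q,(-95*np.cos(l),-110,45+95*np.sin(l)))))
for n,p in(("handle",(0,125,136)),("hend",(-65,60,136)),("axis",(0,60,136)),("grip.3",(-95*np.cos(.3),-110,45+95*np.sin(.3))),("gup",(0,-110,140))): print(n,np.round(w(q,p),4))
print("glue",onz(*T,242,245,.14))
E
```

```text
[ 0.61079685 -0.04878937 -0.02676514] [[-0.3, -0.5], [0.8, 0.2], [-0.1, -0.1], [0.6, -0.3], [0.1, 0.4], [-0.1, -1.3], [0.3, -0.5], [0.1, -0.1], [-0.1, 0.1], [0.0, -0.1], [-0.1, 0.8], [0.5, 1.1]]
top [393.8 278.4] 0.2 [393.45003056 279.5121428 ]
top [393.8 278.4] 0.3 [394.17810966 278.53537521]
top [393.8 278.4] 0.4 [394.91047016 277.14813699]
side [268.33666667 365.33666667] 0.2 [267.50734759 370.61567443]
side [268.33666667 365.33666667] 0.3 [268.92059101 366.04087731]
side [268.33666667 365.33666667] 0.4 [271.03656958 361.47996175]
handle [0.6141 0.0762 0.136 ]
hend [0.5474 0.0129 0.136 ]
axis [0.6124 0.0112 0.136 ]
grip.3 [ 0.5171 -0.1563  0.0731]
gup [ 0.6079 -0.1587  0.14  ]
glue [0.58271356 0.1902063  0.14      ]
```

play_rows(
  deltas=[0.5,0,0,0,-6.4,0.5,0,0,0,-6.5,0.5,-0.4,0.5,0,0,0.5,-0.55,0.69,0,0,0.5,-0.55,0.69,0,0,0.5,-0.55,0.69,0,0,0.5,-0.55,0.69,0,0,0.5,-0.55,0.69,0,0,0.5,-0.55,0.69,0,0,0.5,-0.55,0.69,0,0,0.5,-0.4,0.5,0,0,0.5,0,0,0,0],
)

```text
clock: 1.6
eef_pos: [0.4779, 0.1884, 0.2253]
tool_rot: [0.713, 0.702, -0.005, 0.001]
ft_force: [-0.6, 0.5, -0.1]
grip_width: 0.0424
```

```bash
cat > d.py <<'E'
import sys
from h import *
from scipy.spatial.transform import Rotation as Ro
o=bot.get_obs();M=Ro.from_quat(o["tool_rot"]).as_matrix();p=np.array(o["eef_pos"])
print("t",round(o["clock"],2),"p",p.round(4),"x",M[:,0].round(3),"z",M[:,2].round(3),"yaw",np.degrees(np.arctan2(M[1,0],M[0,0])).round(2),"F",np.round(o["ft_force"],1),"w",round(o["grip_width"],4),"j",np.round(o["joint_pos"],2))
for a in sys.argv[1:]: print(a,(M.T@(np.array(eval(a))-p)/.06).round(3))
E
python3 d.py ".6141,.0762,.23" ".6141,.0762,.117"
```

```text
t 1.6 p [0.4779 0.1884 0.2253] x [ 0.015  1.    -0.009] z [-0.006 -0.009 -1.   ] yaw 89.12 F [-0.6  0.5 -0.1] w 0.0424 j [ 0.38  0.28  0.04  1.34 -0.01  0.39]
.6141,.0762,.23 [-1.835  2.297 -0.075]
.6141,.0762,.117 [-1.818  2.309  1.808]
```

play_rows(
  deltas=[0.5,-0.5,0.6,0,0,0.5,-0.55,0.7,0,0,0.5,-0.5,0.6,0,0.6,0.5,-0.28,0.4,0,0,0.5,0,0,0,0],
)

```text
clock: 2.22
eef_pos: [0.6138, 0.0776, 0.2226]
tool_rot: [0.714, 0.7, -0.007, -0.002]
ft_force: [-0.1, 0.1, -0.4]
grip_width: 0.0426
```

```bash
python3 d.py ".6141,.0762,.117"; python3 - <<'E'
from h import *
c,*_=cam("wrist");cv2.imwrite("pics/w1.png",c)
E
```

```text
t 2.23 p [0.6138 0.0776 0.2226] x [ 0.02   1.    -0.007] z [-0.013 -0.007 -1.   ] yaw 88.85 F [-0.1  0.1 -0.4] w 0.0426 j [ 0.13  0.5   0.36  1.45 -0.01  0.15]
.6141,.0762,.117 [-0.01   0.028  1.76 ]
```

View pics/w1.png

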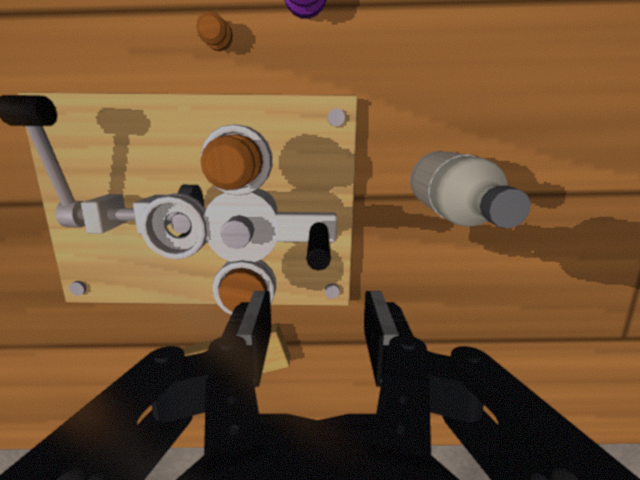

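The wrist view shows the handle at (318,245), centred between the jaws in column. Next I descend and grip it.

play_rows(
  deltas=[0.5,0,0,0.4,0,0.5,0,0.02,0.5,0,0.5,0,0.02,0.45,0,0.5,0,0,0.35,0,0.5,0,0,0.06,0,0.5,0,0,0,0],
)

```text
clock: 3.02
eef_pos: [0.6069, 0.0868, 0.1166]
tool_rot: [0.71, 0.704, -0.007, -0.004]
ft_force: [0.1, 0.4, -0.3]
grip_width: 0.0428
```

```bash
python3 d.py ".6141,.0762,.117"
```

```text
t 3.02 p [0.6069 0.0868 0.1166] x [ 0.007  1.    -0.005] z [-0.016 -0.005 -1.   ] yaw 89.58 F [ 0.1  0.4 -0.3] w 0.0428 j [ 0.14  0.54  0.15  1.2  -0.    0.15]
.6141,.0762,.117 [-0.177  0.12  -0.008]
```

play_rows(
  deltas=[0.5,-0.1,0.06,0,0,0.5,-0.08,0.06,0,0,0.5,0,0,0,0],
)

```text
clock: 3.4
eef_pos: [0.6161, 0.0758, 0.1196]
tool_rot: [0.709, 0.705, -0.005, -0.003]
ft_force: [-0.6, 0.3, -0.7]
grip_width: 0.0427
```

```bash
python3 d.py ".6141,.0762,.117"
```

```text
t 3.4 p [0.6161 0.0758 0.1196] x [ 0.007  1.    -0.004] z [-0.011 -0.004 -1.   ] yaw 89.61 F [-0.6  0.3 -0.7] w 0.0427 j [ 0.12  0.55  0.18  1.21 -0.    0.13]
.6141,.0762,.117 [ 0.006 -0.033  0.044]
```

Aligned, so I close on the handle.

play_rows(
  deltas=[0,0,-0.03,0.03,0,0,0,0,0,0,0,0,0,0,0,0,0,0,0,0,0,0,0,0,0],
)

```text
clock: 4.03
eef_pos: [0.6145, 0.0776, 0.1183]
tool_rot: [0.709, 0.705, -0.004, -0.004]
ft_force: [0.0, 2.0, -0.1]
grip_width: 0.0148
```

```bash
python3 d.py ".6141,.0762,.117"; python3 - <<'E'
# arc waypoint increments from current handle, tool x ~ +y, tool y ~ +x (jig), in units
import numpy as np
R=65/60
th=np.radians(np.arange(0,91,7.5)); y=R*np.cos(th); x=-R*np.sin(th)
print(np.c_[np.diff(y),np.diff(x)].round(3).tolist())
E
```

```text
t 4.03 p [0.6145 0.0776 0.1183] x [ 0.006  1.    -0.   ] z [-0.01 -0.   -1.  ] yaw 89.66 F [ 0.   2.  -0.1] w 0.0148 j [0.13 0.55 0.17 1.2  0.   0.13]
.6141,.0762,.117 [-0.024 -0.006  0.022]
[[-0.009, -0.141], [-0.028, -0.139], [-0.046, -0.134], [-0.063, -0.127], [-0.079, -0.118], [-0.093, -0.107], [-0.107, -0.093], [-0.118, -0.079], [-0.127, -0.063], [-0.134, -0.046], [-0.139, -0.028], [-0.141, -0.009]]
```

play_rows(
  deltas=[0,-0.01,-0.14,0,0,0,-0.03,-0.14,0,0,0,-0.045,-0.135,0,0,0,-0.06,-0.13,0,0,0,-0.08,-0.12,0,0,0,-0.09,-0.11,0,0],
)

```text
clock: 4.78
eef_pos: [0.5667, 0.0589, 0.1183]
tool_rot: [0.709, 0.705, -0.002, -0.002]
ft_force: [3.2, -0.6, -2.0]
grip_width: 0.0148
```

```bash
python3 d.py ".5474,.0129,.117" ".6124,.0112,.117"
```

```text
t 4.78 p [0.5667 0.0589 0.1183] x [0.005 1.    0.001] z [-0.006  0.001 -1.   ] yaw 89.72 F [ 3.2 -0.6 -2. ] w 0.0148 j [0.1  0.45 0.01 1.13 0.   0.11]
.5474,.0129,.117 [-0.768 -0.318  0.023]
.6124,.0112,.117 [-0.791  0.766  0.016]
```

play_rows(
  deltas=[0,-0.11,-0.095,0,0,0,-0.12,-0.08,0,0,0,-0.13,-0.065,0,0,0,-0.135,-0.045,0,0,0,-0.14,-0.03,0,0,0,-0.13,-0.01,0,0],
)

```text
clock: 5.52
eef_pos: [0.5474, 0.009, 0.1183]
tool_rot: [0.71, 0.705, 0.0, -0.001]
ft_force: [5.6, 13.7, -3.6]
grip_width: 0.0142
```

```bash
python3 d.py ".5474,.0129,.117" ".6124,.0112,.117"
```

```text
t 5.53 p [0.5474 0.009  0.1183] x [0.007 1.    0.002] z [-0.002  0.002 -1.   ] yaw 89.59 F [ 5.6 13.7 -3.6] w 0.0142 j [ 0.02  0.41 -0.06  1.1   0.    0.02]
.5474,.0129,.117 [ 0.065 -0.001  0.022]
.6124,.0112,.117 [0.045 1.082 0.02 ]
```

play_rows(
  deltas=[0,0.04,0,0,0,0.5,0,0,0,0,0.5,0,0,0,0,0.5,0,0,0,0,0.5,0,0,-0.4,0,0.5,0,0,-0.7,0,0.5,0,0,-0.7,0,0.5,0,0,-0.2,0,0.5,0,0,0,0],
)

```text
clock: 6.65
eef_pos: [0.544, 0.0112, 0.2403]
tool_rot: [0.709, 0.705, -0.003, -0.005]
ft_force: [0.1, 0.2, -0.5]
grip_width: 0.0427
```

```bash
python3 d.py ".5171,-.1563,.23" ; python3 - <<'E'
from h import *
c,*_=cam("side");b=cv2.resize(c[200:420,220:440],None,fx=2.7,fy=2.7,interpolation=cv2.INTER_CUBIC)
w,*_=cam("wrist");w=cv2.resize(w,(200,150)); 
cv2.imwrite("pics/s2.png",b)
E
```

```text
t 6.65 p [0.544  0.0112 0.2403] x [0.006 1.    0.003] z [-0.011  0.003 -1.   ] yaw 89.63 F [ 0.1  0.2 -0.5] w 0.0427 j [0.02 0.33 0.16 1.4  0.   0.02]
.5171,-.1563,.23 [-2.795 -0.429  0.167]
```

View pics/s2.png

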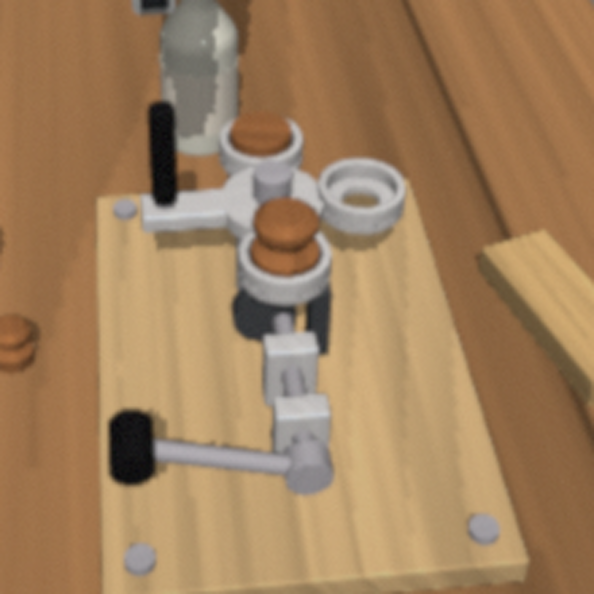

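The table is home: the knob at (287,240) is over the lifter, the handle is at -x and the lever is still down with its grip at (131,447). Next I go to the lever grip.

play_rows(
  deltas=[0.65,-0.4,-0.06,0,1.2,0.65,-0.6,-0.09,0,0,0.65,-0.7,-0.11,0,0,0.65,-0.6,-0.09,0,0,0.65,-0.4,-0.06,0,0,0.65,-0.1,0,0,0,0.65,0,0,0,0],
)

```text
clock: 7.62
eef_pos: [0.5078, -0.1584, 0.2252]
tool_rot: [0.716, 0.698, -0.01, -0.016]
ft_force: [-0.4, -0.5, -0.0]
grip_width: 0.0553
```

```bash
python3 d.py ".5171,-.1563,.23" ".5171,-.1563,.052"
```

```text
t 7.62 p [ 0.5078 -0.1584  0.2252] x [0.026 1.    0.008] z [-0.037  0.009 -0.999] yaw 88.53 F [-0.4 -0.5 -0. ] w 0.0553 j [-0.3   0.34  0.12  1.39 -0.   -0.28]
.5171,-.1563,.23 [ 0.039  0.151 -0.086]
.5171,-.1563,.052 [0.016 0.26  2.879]
```

play_rows(
  deltas=[0.65,0,0.1,0.4,0,0.65,0,0.08,0.6,0,0.65,0,0.08,0.5,0,0.65,0,0,0.3,0,0.65,0,0,0,0],
)

```text
clock: 8.25
eef_pos: [0.5206, -0.1512, 0.1122]
tool_rot: [0.713, 0.701, -0.01, -0.017]
ft_force: [-0.1, 0.4, 0.6]
grip_width: 0.0556
```

```bash
python3 d.py ".5171,-.1563,.052"; python3 - <<'E'
from h import *
c,*_=cam("wrist");cv2.imwrite("pics/w3.png",c)
E
```

```text
t 8.25 p [ 0.5206 -0.1512  0.1122] x [0.018 1.    0.011] z [-0.038  0.011 -0.999] yaw 88.99 F [-0.1  0.4  0.6] w 0.0556 j [-0.28  0.43 -0.04  1.14  0.   -0.27]
.5171,-.1563,.052 [-0.097 -0.019  1.004]
```

View pics/w3.png

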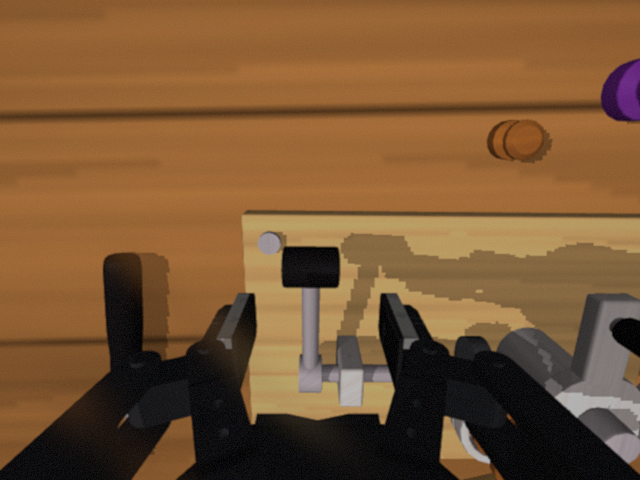

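The grip at (311,267) is nearly midway between the pads. I finish the descent and close.

play_rows(
  deltas=[0.65,-0.09,-0.02,0.4,0,0.65,-0.03,0,0.4,0,0.65,0,0,0.2,0,0.65,0,0,0,0],
)

```text
clock: 8.8
eef_pos: [0.5224, -0.1571, 0.0568]
tool_rot: [0.712, 0.702, -0.007, -0.013]
ft_force: [0.7, 0.4, -0.1]
grip_width: 0.0555
```

```bash
python3 d.py ".5171,-.1563,.052"
```

```text
t 8.8 p [ 0.5224 -0.1571  0.0568] x [0.014 1.    0.008] z [-0.027  0.009 -1.   ] yaw 89.18 F [ 0.7  0.4 -0.1] w 0.0555 j [-0.29  0.49 -0.12  1.    0.   -0.28]
.5171,-.1563,.052 [ 0.011 -0.087  0.082]
```

play_rows(
  deltas=[0.65,0.01,-0.09,0.08,0,0.65,0,0,0,0,0,0,0,0,0,0,0,0,0,0,0,0,0,0,0,0,0,0,0,0,0,0,0,0,0],
)

```text
clock: 9.68
eef_pos: [0.518, -0.1548, 0.0544]
tool_rot: [0.712, 0.702, -0.005, -0.012]
ft_force: [1.4, 3.4, -0.1]
grip_width: 0.0313
```

```bash
python3 d.py ".5171,-.1563,.054"; python3 - <<'E'
import numpy as np
th=np.linspace(.3,1.571,21);x=-95*np.cos(th)/60;z=95*np.sin(th)/60
print(np.c_[np.diff(x),np.diff(-z)].round(3).tolist())
E
```

```text
t 9.68 p [ 0.518  -0.1548  0.0544] x [0.014 1.    0.01 ] z [-0.023  0.01  -1.   ] yaw 89.19 F [ 1.4  3.4 -0.1] w 0.0313 j [-0.29  0.48 -0.14  0.98  0.   -0.28]
.5171,-.1563,.054 [-0.024 -0.014  0.007]
[[0.033, -0.095], [0.039, -0.093], [0.045, -0.09], [0.05, -0.087], [0.056, -0.084], [0.061, -0.08], [0.066, -0.076], [0.071, -0.072], [0.075, -0.067], [0.079, -0.062], [0.083, -0.057], [0.086, -0.052], [0.089, -0.046], [0.092, -0.04], [0.095, -0.034], [0.097, -0.028], [0.098, -0.022], [0.099, -0.016], [0.1, -0.01], [0.101, -0.003]]
```

play_rows(
  deltas=[0,0,0.035,-0.095,0,0,0,0.04,-0.095,0,0,0,0.045,-0.09,0,0,0,0.05,-0.085,0,0,0,0.055,-0.085,0,0,0,0.06,-0.08,0,0,0,0.065,-0.075,0,0,0,0.07,-0.07,0],
)

```text
clock: 10.68
eef_pos: [0.5423, -0.1554, 0.0957]
tool_rot: [0.712, 0.702, -0.007, -0.015]
ft_force: [-3.7, 2.3, -0.4]
grip_width: 0.0308
```

```bash
cat >> d.py <<'E'
g=p-M[:,2]*.019; print("grip pt",g.round(4),"lever est",np.arctan2(g[2]-.045,.6079-g[0]).round(3),"r",np.hypot(g[2]-.045,.6079-g[0]).round(4))
E
python3 d.py ".6079,-.1587,.121"
```

```text
t 10.68 p [ 0.5423 -0.1554  0.0957] x [0.015 1.    0.011] z [-0.031  0.011 -0.999] yaw 89.15 F [-3.7  2.3 -0.4] w 0.0308 j [-0.28  0.48 -0.01  1.11  0.   -0.27]
.6079,-.1587,.121 [-0.035  1.08  -0.457]
grip pt [ 0.5429 -0.1556  0.1146] lever est 0.82 r 0.0953
```

Tracking well at about 0.82 rad with a radius of 95.3 mm. I continue from there.

play_rows(
  deltas=[0,0,0.075,-0.068,0,0,0,0.08,-0.062,0,0,0,0.085,-0.058,0,0,0,0.088,-0.052,0,0,0,0.09,-0.046,0,0,0,0.093,-0.04,0,0,0,0.096,-0.034,0,0,0,0.098,-0.028,0],
)

```text
clock: 11.68
eef_pos: [0.5855, -0.1565, 0.1202]
tool_rot: [0.712, 0.701, -0.009, -0.017]
ft_force: [-4.2, 1.5, 0.1]
grip_width: 0.031
```

```bash
python3 d.py ".6079,-.1587,.121"
```

```text
t 11.68 p [ 0.5855 -0.1565  0.1202] x [0.016 1.    0.01 ] z [-0.036  0.011 -0.999] yaw 89.1 F [-4.2  1.5  0.1] w 0.031 j [-0.26  0.54  0.16  1.23  0.   -0.25]
.6079,-.1587,.121 [-0.031  0.374 -0.028]
grip pt [ 0.5862 -0.1567  0.1392] lever est 1.344 r 0.0966
```

play_rows(
  deltas=[0,0,0.095,-0.01,0,0,0,0.095,-0.01,0,0,0,0.09,0,0,0,0,0.07,0,0,0,0,0,0,0,0,0,0,0,0],
)

```text
clock: 12.42
eef_pos: [0.6084, -0.1571, 0.1232]
tool_rot: [0.713, 0.701, -0.009, -0.016]
ft_force: [-4.4, 2.4, 0.5]
grip_width: 0.0313
```

```bash
python3 d.py ".6079,-.1587,.121"; python3 - <<'E'
from h import *
c,K,R,t=cam("side");np.savez("pics/side5.npz",K=K,R=R,t=t);cv2.imwrite("pics/side5.png",c);cv2.imwrite("pics/s5.png",cv2.resize(c[200:420,220:440],None,fx=2.7,fy=2.7,interpolation=cv2.INTER_CUBIC))
E
```

```text
t 12.43 p [ 0.6084 -0.1571  0.1232] x [0.016 1.    0.01 ] z [-0.035  0.01  -0.999] yaw 89.08 F [-4.4  2.4  0.5] w 0.0313 j [-0.25  0.58  0.24  1.26  0.   -0.24]
.6079,-.1587,.121 [-0.028 -0.006  0.036]
grip pt [ 0.6091 -0.1572  0.1421] lever est 1.583 r 0.0972
```

View pics/s5.png

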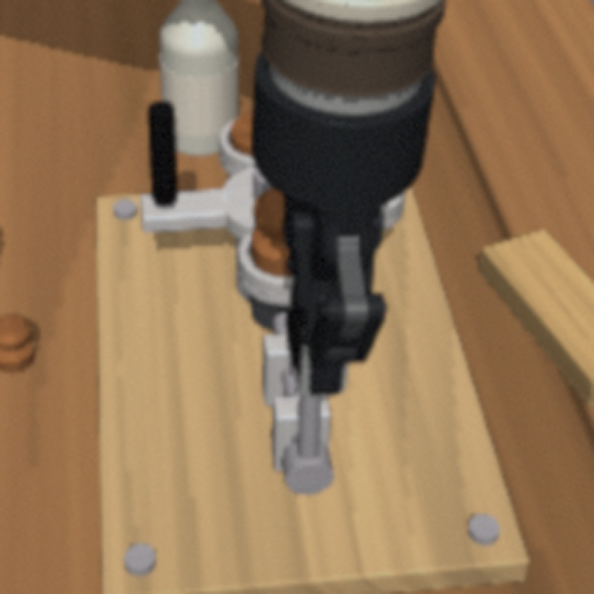

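The lever is upright, from hinge (307,470) to grip (311,350), held by the fingers. The knob cap at (270,212) sits about 13 crop px higher than before. I hold a moment, then check lift and drift numerically.

play_rows(
  deltas=[0,0,0,0,0,0,0,0,0,0,0,0,0,0,0,0,0,0,0,0],
)

```text
clock: 12.98
eef_pos: [0.6084, -0.1571, 0.1232]
tool_rot: [0.713, 0.701, -0.009, -0.016]
ft_force: [-3.4, 2.0, -0.6]
grip_width: 0.0312
```

```bash
python3 d.py; python3 - <<'E'
from h import *
a=cv2.imread("pics/s2.png");b=cv2.imread("pics/s5.png")
for n,i in(("before",a),("after",b)):
    h=cv2.cvtColor(i,cv2.COLOR_BGR2HSV)[170:290,240:284]
    m=(h[...,0]<14)&(h[...,1]>140)&(h[...,2]>60)
    col=m[:,25:40]; print(n,"knob top row",[170+int(np.argmax(col[:,k])) for k in (0,5,10,14)])
S=[np.load("pics/side5.npz")[k] for k in"KRt"]
print([(proj(*S,(.6094,-.0439,.124+d))-[220,200])*2.7 for d in(0,.008)])
E
```

```text
t 12.97 p [ 0.6084 -0.1571  0.1232] x [0.016 1.    0.01 ] z [-0.035  0.01  -0.999] yaw 89.08 F [-3.4  2.  -0.6] w 0.0312 j [-0.25  0.58  0.24  1.26  0.   -0.24]
grip pt [ 0.609  -0.1573  0.1422] lever est 1.582 r 0.0972
before knob top row [206, 203, 202, 201]
after knob top row [195, 192, 190, 192]
[array([281.45280736, 214.01135627]), array([281.75613022, 202.95550629])]
```

The cap rose 11 crop px, against 11 predicted for an 8 mm lift, and the hold is steady. I hand the job in.

```bash
python3 -c "
from workcell import ticket
print(ticket.job_done())"
```

```text
the job is handed in; nothing more can be done
None
```

I turned the table +90° by its handle, which brought the mushroom knob over the lifter pin, and released it to settle in the detent. I then gripped the lever's cross grip by its end faces, raised it upright, and handed the job in while still holding it. The hand-in gives no verdict, so the checks below are my own.

**Last checks:**
- **Lever angle:** about 1.58 rad, worked out from the tool pose, and it did not change over 0.5 s of holding.
- **Grip:** the fingers were closed on the lever grip at 31 mm, close to its 32 mm length. The outside force on the tool was about 4 N, against the spring.
- **Knob lift:** the cap rose 11 crop pixels in the side view, which is what an 8 mm lift predicts.
- **Table:** it looked home, with the knob over the pin, in the side view taken after release. I judged this by eye and did not measure the angle.
- **Clock:** about 13 s of the 48 s allowed.

**Disagreements:** the gripped point came out 97 mm from the hinge, against the stated 95 mm, which is within the calibration error. During the descent to the handle the tool drifted about 11 mm sideways. I corrected that before gripping, and the sensed force stayed under 1 N. I viewed 8 pictures in all.

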